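Put the wireless microphone gear on charge

TASK

The session is over: put the four black wireless units on the studio desk on charge, each lying flat, display or grille up, down in the recess of the white cradle made for its shape and size: long pack in the long oblong one, short pack in the short oblong one, big round microphone in the big round one, small round microphone in the small round one. Let go of them all, and do not shift the roll of tape or the little metronome that stand among them.

Things in the scene. Friction and masses are not known exactly. Their poses are not given: they have to be found in the camera images.
- long_pack_mid (a point): The long pack transmitter: loose black oblong box lying flat, 100 mm long (its x), 52 mm wide (its y), 32 mm high, about 200 g, green display on top; a stub antenna 9 mm thick sticks out 13 mm from its +x end, above the height of a cradle's lip. This point: centre of the box, half-way up (16 mm over what it lies on); z up. Either way round will do in the cradle.
- short_pack_mid (a point): The short pack transmitter: as the long one but 66 mm long (its x), 40 mm wide (its y), 32 mm high, about 120 g, with the same stub antenna at its +x end. This point: centre of the box, half-way up (16 mm over what it lies on); z up. Either way round will do.
- big_puck_mid (a point): The big round table microphone: loose black disc 58 mm in diameter, 36 mm high, grey grille on top, about 180 g. This point: its centre, half-way up (18 mm over what it lies on); z up.
- small_puck_mid (a point): The small round table microphone: loose black disc 38 mm in diameter, 36 mm high, grey grille on top, about 90 g. This point: its centre, half-way up (18 mm over what it lies on); z up.
- long_cradle_seat (a point): White charging cradle fixed to the desk, long oblong, 132 mm (its x) by 84 mm (its y) outside, recess 116 by 68 mm with a dark floor. Its floor is 8 mm above the desk; a lip 4 mm high and 8 mm wide runs round it, with a 60 mm gap for the fingers in the middle of each long side; the recess leaves 8 mm of play on every side of the unit it is made for. This point: centre of the recess floor; z up; the long side lies along x.
- short_cradle_seat (a point): White charging cradle fixed to the desk, short oblong, 98 mm (its x) by 72 mm (its y) outside, recess 82 by 56 mm with a dark floor. Its floor is 8 mm above the desk; a lip 4 mm high and 8 mm wide runs round it, with a 56 mm gap for the fingers in the middle of each long side; the recess leaves 8 mm of play on every side of the unit it is made for. This point: centre of the recess floor; z up; the long side lies along x.
- big_cradle_seat (a point): White charging cradle fixed to the desk, round, 90 mm in diameter outside, recess 74 mm in diameter with a dark floor. Its floor is 8 mm above the desk; a lip 4 mm high and 8 mm wide runs all round it, so fingertips should stay more than 5 mm above the underside of the microphone; the recess leaves 8 mm of play on every side of the unit it is made for. This point: centre of the recess floor; z up.
- small_cradle_seat (a point): White charging cradle fixed to the desk, round, 70 mm in diameter outside, recess 54 mm in diameter with a dark floor. Its floor is 8 mm above the desk; a lip 4 mm high and 8 mm wide runs all round it, so fingertips should stay more than 5 mm above the underside of the microphone; the recess leaves 8 mm of play on every side of the unit it is made for. This point: centre of the recess floor; z up.
- tape_mid (a point): Bystander: loose roll of pale paper tape lying flat, ring 64 mm outside, 40 mm hole, 24 mm high. This point: its centre, half-way up. Leave it where it is.
- metronome_mid (a point): Bystander: loose little wooden metronome, foot 46 by 42 mm, 52 mm high. This point: its centre, half-way up. Leave it where it is. A fixed blue cup, 60 mm in diameter and 50 mm high, stands among the things too, at least 11 cm from the middle of each unit and cradle; nothing among the units and cradles is taller than this metronome.
Things that resemble listed ones, but are neither listed nor needed, are in the scene too. What is shaped like the part that bears short_pack_mid but turquoise is not meant.

How it is judged:
At the end, for the whole second after the job is handed in: Each of the four units lies flat (within 0.03 rad) on the recess floor of its own cradle, its centre within 12 mm of the cradle's centre and its height within 3 mm, the two packs along their cradles (within 0.3 rad, either way round), all released and at rest (horizontal distance between long_pack_mid and long_cradle_seat below 0.012 m and z of long_pack_mid in the frame of long_cradle_seat between 0.013 and 0.019 m and angle between each of long_pack_mid, short_pack_mid, big_puck_mid, small_puck_mid's own z axis and vertical below 0.03 rad and linear speed of each of long_pack, short_pack, big_puck, small_puck below 0.01 m/s and angle between the x axis of long_pack_mid and the x axis of long_cradle_seat, either way round below 0.3 rad and horizontal distance between short_pack_mid and short_cradle_seat below 0.012 m and z of short_pack_mid in the frame of short_cradle_seat between 0.013 and 0.019 m and angle between the x axis of short_pack_mid and the x axis of short_cradle_seat, either way round below 0.3 rad and horizontal distance between big_puck_mid and big_cradle_seat below 0.012 m and z of big_puck_mid in the frame of big_cradle_seat between 0.015 and 0.021 m and horizontal distance between small_puck_mid and small_cradle_seat below 0.012 m and z of small_puck_mid in the frame of small_cradle_seat between 0.015 and 0.021 m); the robot touches nothing.
It fails at once if the roll of tape was shifted by more than 20 mm (distance of tape_mid from where it was at the start of the episode above 0.02 m).
It fails at once if the metronome was shifted by more than 20 mm or knocked over (distance of metronome_mid from where it was at the start of the episode above 0.02 m).
It also fails if it takes over 120 s, if anything falls off the work surface, if the arm or the gripper's body presses on something with over 40 N, if the wrist force passes 120 N, or if a joint passes its speed limit or range.

ROBOT

A 6-joint arm with a two-finger parallel gripper is mounted at the origin on the work surface. World frame = base frame: x ahead of the robot, y to its left, z up, the work surface at z = 0. Lengths are in m, angles in rad, forces in N, time in s.
With the tool pointing down it reaches from about 0.375 to 0.925 m from the base axis. Payload 5.7 kg.
Tool frame: the origin (TCP) lies on the centre line of the jaws, within the pads' length; the fingertips stand 8 mm ahead of it and the grasp point (between the pads) lies 11 mm behind it; z points along the fingers, y is the line along which they close (so a half turn about z gives the same grasp; the last joint's range is limited). The gripper opens to 85 mm and grips with 20 to 120 N. Pads are 22 mm wide; open, the fingers measure 114 mm over their backs; the gripper's body (76 mm by 85 mm) begins 54 mm behind the grasp point. The pads swing forward as they close: fully open they stand 13 mm farther back than shut.
Start: joints at [1.083, 0.359, 1.51, -0, 1.272, -0.115], TCP at [0.219, 0.559, 0.239] pointing down, gripper open.
Joint ranges: [-2.97, 2.97], [-1.01, 2.36], [0.21, 2.38], [-0.96, 4.11], [0.2, 2.71], [-2.98, 2.98]. Speed limits (rad/s): [2.39, 2.39, 3.14, 3.14, 3.14, 3.14].

INTERFACE

Orientations are given as a 3x3 rotation matrix whose columns are the frame's x, y, z axes.
In Python, from workcell import bot gives the robot as it stands.
- The arm moves only by the shell command python3 -m handwheel 'ROWS' [FORCE]. ROWS is JSON, a list of rows, each a list of 3 entries, a list of its own where there are three numbers: the turn, a rotation vector about the world's x, y, z in degrees, then the shift along the world's x, y, z in cm, then the opening, from 0 (shut) to 1 (fully open). In form: [[[rx, ry, rz], [x, y, z], gripper], ...]. A call has 1 to 12 rows; each row shifts and turns the commanded pose from where the row before left it; what a row does not reach is not made up. A row lasts 1/12 s, in which the tool goes at most 41.7 mm and 7.16 degrees, less where a joint would pass 70% of its speed; a pose out of reach is approached as far as the arm can. A call is refused whole if a number of a shift passes 4.17 or a number of a turn 7.16, either way. A call with a gripper value outside its range is refused whole. The fingers move at their own pace and stop on an object; FORCE is the grip in N (left out, the last holds). Time passes only in rows, so rows that do not move let the fingers close. It gives the time, the measured TCP pose, the force, the opening and the grip force at its end, in the units of the state.
- bot.sense(): the state, without advancing time (a new reading comes with each control period).
- bot.capture(name): name is "side" or "top"; returns the picture (480x640x3 uint8, red, green, blue); there is no depth.
- bot.calibration(name): a dict with "vfov" (degrees; the focal length in pixels is half the picture's height over the tangent of half this angle, whatever the lens; pixels are square), "cx", "cy" (the principal point, pixels), "k1" (the pictures are not rectified: a ray, as slopes to the right and down, at radius r is drawn at 1 + k1 r^2 times it, then the intrinsics apply), "R" (3x3) and "t" (3): a world point X has camera coordinates R X + t. Camera axes: x right, y down, z forward; pixel columns grow to the right and rows downward; lengths in m; the calibration is good to about 2 mm. A picture is of the moment at which its call begins. calibration takes no time and is no camera call.
- bot.sign_off(): hands the job in; it is judged then, once.
The state is a dict: "clock": time; "qpos": joint angles; "joint_vel": joint speeds; "tau": joint torques, N m; "tool_pos": TCP position; "tool_rot": TCP orientation; "wrist_force": force on the tool from outside, world axes, zero at the start; "ft_torque": the same for the moment, N m; "grip_width": opening from 0.0 (shut) to 1.0 (fully open); "finger_force": force on a finger pad.
Only numpy, scipy, OpenCV 4.12 (cv2) and the standard library are available. Lean on these libraries where they do the work, as an engineer would, in place of code of your own. Each camera call takes 0.05 s, during which the arm holds its last target. There are 200 camera calls.

## Working session

There is one attempt and no reset: what is moved stays moved. The work goes in short steps, Python scripts to look and compute and a shell command to move; the robot and the scene stay as the last step left them, time stands still between calls to the robot, and variables do not carry over. Pictures are saved under pics/ and viewed, at most 14 in all, crops included, and the job is handed in when it is done.

```bash
ls; mkdir -p pics; python3 - <<'E'
from workcell import bot
import cv2
for n in ("top","side"):
    im=bot.capture(n); cv2.imwrite(f"pics/{n}0.png",im[:,:,::-1]); print(n,bot.calibration(n))
s=bot.sense(); print(s)
E
```

```text
pics
top {'vfov': 54.35354579814403, 'cx': 326.0369516861216, 'cy': 244.69606052817264, 'k1': -0.07916031514419934, 'R': array([[ 2.43989918e-02, -9.99702281e-01,  1.94283986e-04],
       [-9.96241858e-01, -2.43306910e-02, -8.31274738e-02],
       [ 8.31074522e-02,  1.83467271e-03, -9.96538903e-01]]), 't': array([-0.03443299,  0.52674721,  1.06878266])}
side {'vfov': 51.72370691465922, 'cx': 316.7318479155287, 'cy': 244.23829563779043, 'k1': -0.081007327315907, 'R': array([[-0.99220115, -0.12463878,  0.00142971],
       [-0.06277417,  0.48974582, -0.86960246],
       [ 0.10768599, -0.86291031, -0.49375046]]), 't': array([0.52217063, 0.11373308, 0.98394841])}
{'clock': 0.1, 'qpos': array([ 1.08290491e+00,  3.59461993e-01,  1.51130862e+00,  2.99789132e-05,
        1.27251603e+00, -1.15104895e-01]), 'joint_vel': array([-0.00068728, -0.00310346, -0.00222917,  0.00116462, -0.00015553,
        0.00068432]), 'tau': array([ 2.65875879e-04, -5.28646910e+01, -2.79350477e+01, -1.61805492e-04,
        4.99240865e-03, -1.89923912e-05]), 'tool_pos': array([0.21824703, 0.55826155, 0.23852629]), 'tool_rot': array([[-9.31312768e-01,  3.64219517e-01, -8.19393464e-04],
       [ 3.64220371e-01,  9.31311614e-01, -1.48290739e-03],
       [ 2.23006836e-04, -1.67949038e-03, -9.99998565e-01]]), 'wrist_force': array([ 0.22512171, -0.32571813, -0.38785699]), 'ft_torque': array([-0.00482601, -0.04309725, -0.00827957]), 'finger_force': 0.0, 'grip_width': 0.9968073871959449}
```

View pics/top0.png

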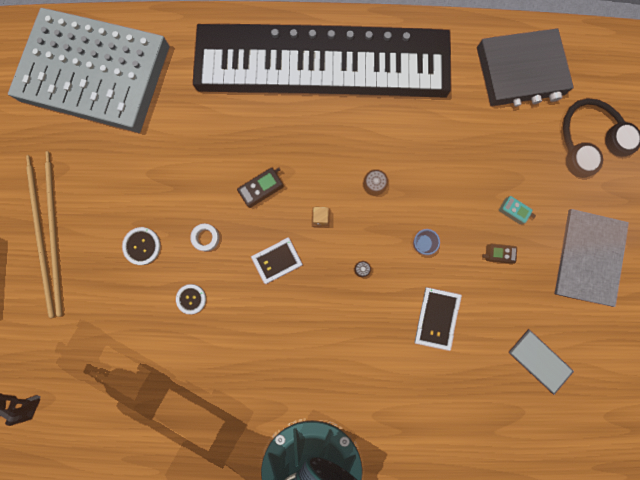

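View pics/side0.png

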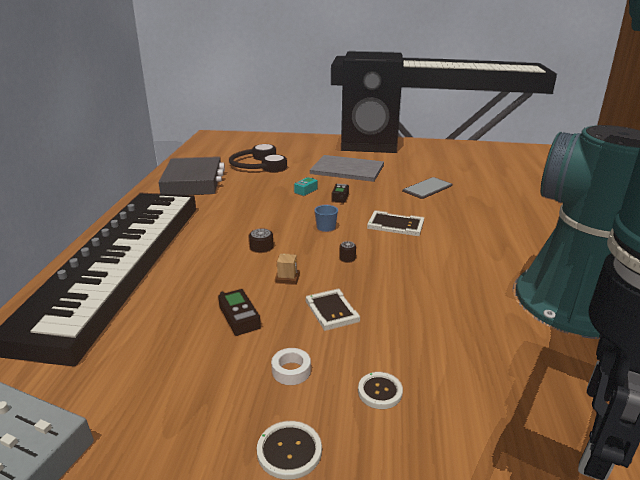

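The top view shows:
- Units: long pack (262,187), big puck (376,181), small puck (363,269) and short pack (501,254).
- Cradles: big round (141,245), small round (191,299), short oblong (277,260) and long oblong (438,319).
- Bystanders: tape (204,237), metronome (321,216) and cup (426,242).

Two things could be the short pack: (501,254) is black and (517,209) is turquoise. The task excludes turquoise, so (501,254) is the one meant.

```bash
cat > h.py <<'E'
import numpy as np, cv2
from workcell import bot
def K(c):
    f=240/np.tan(np.radians(c["vfov"])/2); return np.array([[f,0,c["cx"]],[0,f,c["cy"]],[0,0,1.]]),np.array([c["k1"],0,0,0,0.])
def ray(n,px):
    c=bot.calibration(n); k,d=K(c)
    # drawn = ray*(1+k1 r^2): OpenCV's model
    u=cv2.undistortPoints(np.float64(px).reshape(-1,1,2),k,d).reshape(-1,2)
    D=np.c_[u,np.ones(len(u))]@c["R"]; o=-c["R"].T@c["t"]; return o,D
def plane(n,px,z):
    o,D=ray(n,px); return (o+D*((z-o[2])/D[:,2])[:,None])[:,:2]
def tri(p,q):
    (a,A),(b,B)=ray("top",p),ray("side",q); M=np.c_[A[0],-B[0]]; s=np.linalg.lstsq(M,b-a,rcond=None)[0]
    P,Q=a+s[0]*A[0],b+s[1]*B[0]; return (P+Q)/2,np.linalg.norm(P-Q)
def blob(im,xy,kind,w=45,op=0):
    "largest contour of kind near pixel xy"
    hsv=cv2.cvtColor(im,cv2.COLOR_RGB2HSV); H,S,V=[hsv[:,:,i].astype(int) for i in range(3)]
    m=(((S<60)&(V>165)) if kind=="white" else (V<75)|((S<70)&(V<170))|((H>40)&(H<85)&(S>50)) if kind=="unit" else (H>80)&(H<130)&(S>60)).astype(np.uint8)
    k=np.zeros_like(m); x,y=xy; k[max(0,y-w):y+w,max(0,x-w):x+w]=1; m=m*k
    if op: m=cv2.morphologyEx(m,cv2.MORPH_OPEN,cv2.getStructuringElement(cv2.MORPH_ELLIPSE,(op,op)))
    cs=cv2.findContours(m,cv2.RETR_EXTERNAL,cv2.CHAIN_APPROX_NONE)[0]
    return max(cs,key=cv2.contourArea).reshape(-1,2)
def rect(P):
    (c,s,a)=cv2.minAreaRect((P*1000).astype(np.float32)); b=cv2.boxPoints((c,s,a)); e=b[1]-b[0]; g=b[2]-b[1]
    e=e if np.hypot(*e)>np.hypot(*g) else g
    return np.round(c,1),np.round(sorted(s),1),round(np.degrees(np.arctan2(e[1],e[0])),1)
E
python3 - <<'E'
from h import *
im=bot.capture("top"); d=im.copy()
T=dict(long=((262,187),"unit",.02,32,9),short=((501,254),"unit",.02,22,7),bigp=((376,181),"unit",.02,25,3),smallp=((363,269),"unit",.02,20,3),
 Clong=((438,319),"white",.011,45,0),Cshort=((277,260),"white",.011,35,0),Cbig=((141,245),"white",.011,30,0),Csmall=((191,299),"white",.011,25,0),tape=((204,237),"white",.022,22,0))
for n,(xy,k,z,w,op) in T.items():
    c=blob(im,xy,k,w,op); cv2.drawContours(d,[c.reshape(-1,1,2)],-1,(255,0,255),1)
    P=plane("top",c,z); M=cv2.moments((P*1000).astype(np.float32)); print(n,rect(P),"centroid",round(M["m10"]/M["m00"],1),round(M["m01"]/M["m00"],1))
print("metr, cup",plane("top",[(321,216),(426,242)],.04))
a=cv2.resize(d[140:360,100:560],(800,383),interpolation=cv2.INTER_CUBIC)
cv2.imwrite("pics/c1.png",a[:,:,::-1])
E
```

```text
long (array([674.2, 123.7]), array([33.6, 38.2]), np.float32(-61.7)) centroid 674.0 123.8
short (array([ 519. , -426.6]), array([16.6, 16.9]), np.float32(89.7)) centroid 519.0 -426.6
bigp (array([ 683.2, -135.1]), array([45.2, 46. ]), np.float32(0.9)) centroid 683.6 -135.7
smallp (array([ 472.9, -106.7]), array([32.6, 32.7]), np.float32(-88.9)) centroid 473.3 -107.0
Clong (array([ 361.3, -287.7]), array([ 86.3, 133.8]), np.float32(-10.9)) centroid 361.3 -287.6
Cshort (array([488.6,  94.7]), array([73.2, 99.3]), np.float32(-61.1)) centroid 488.7 94.8
Cbig (array([515.7, 422.5]), array([88.2, 89. ]), np.float32(3.1)) centroid 515.4 422.2
Csmall (array([393.6, 295.4]), array([66.8, 68.1]), np.float32(2.4)) centroid 392.9 295.5
tape (array([538.7, 266.7]), array([59.4, 61.7]), np.float32(2.6)) centroid 539.2 266.8
metr, cup [[ 0.59205372 -0.00836171]
 [ 0.53777949 -0.25170781]]
```

View pics/c1.png

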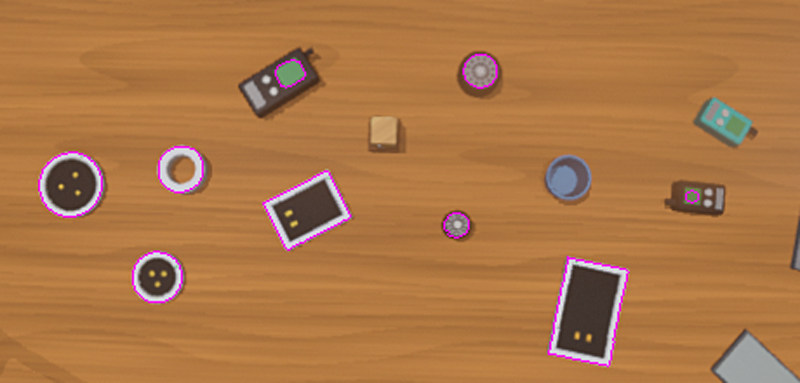

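The crop matches the reading: the cradle outlines fit and their sizes are right. The black short pack is at crop (697,198) and the turquoise decoy at (725,122). The unit mask only caught the displays and grilles, so I'll use saturation instead.

```bash
sed -i 's/(V<75)|((S<70)&(V<170))|((H>40)&(H<85)&(S>50)) if kind=="unit"/((S<140)\&(V<250))|((H>35)\&(H<95)) if kind=="unit"/' h.py
python3 - <<'E'
from h import *
im=bot.capture("top"); si=bot.capture("side"); d=im.copy(); e=si.copy()
hsv=cv2.cvtColor(im,cv2.COLOR_RGB2HSV)
for n,p in dict(lp_black=(252,196),sh=(268,207),wood=(300,180),sp=(496,246),bp=(376,195)).items(): print(n,hsv[p[1],p[0]])
T=dict(long=((262,187),(240,311),.016,34,30,7),short=((501,254),(341,193),.016,22,13,5),bigp=((376,181),(261,240),.018,25,18,3),smallp=((363,269),(347,251),.018,20,16,3))
for n,(xy,q,z,w,w2,op) in T.items():
    c=blob(im,xy,"unit",w,op); g=blob(si,q,"unit",w2,3)
    cv2.drawContours(d,[c.reshape(-1,1,2)],-1,(255,0,255),1);cv2.drawContours(e,[g.reshape(-1,1,2)],-1,(255,0,255),1)
    P=plane("top",c,z); ce=cv2.minAreaRect(c)[0]; x,y,W,H=cv2.boundingRect(g)
    print(n,"mid",rect(P),"top",rect(plane("top",c,2*z))[:2],"tri",*[np.round(v*1000,1) for v in tri(ce,(x+W/2-.5,y+H/2-.5))])
a=cv2.resize(d[150:290,225:535],(800,361),interpolation=cv2.INTER_CUBIC); b=cv2.resize(e[160:350,200:400],(300,230))
o=np.zeros((595,800,3),np.uint8); o[:361]=a; o[365:595,:300]=b
cv2.imwrite("pics/c2.png",o[:,:,::-1])
E
```

```text
lp_black [ 8 67 88]
sh [ 15 153 178]
wood [ 15 164 176]
sp [ 10 131 107]
bp [ 13 155 117]
long mid (array([663.8, 139. ]), array([ 51.3, 100.6]), np.float32(-56.5)) top (array([660.5, 136.7]), array([50.6, 99.1])) tri [660.  138.5  15.3] 7.5
short mid (array([ 517.8, -441.4]), array([37.8, 63.5]), np.float32(84.3)) top (array([ 516.7, -435.3]), array([37.3, 62.6])) tri [ 516.3 -441.8   14.9] 3.1
bigp mid (array([ 684.2, -135.9]), array([49.5, 50.6]), np.float32(45.8)) top (array([ 680.1, -134. ]), array([48.7, 49.7])) tri [ 680.5 -136.2   18.5] 7.0
smallp mid (array([ 474.1, -108. ]), array([32.9, 33.1]), np.float32(-43.8)) top (array([ 473.5, -106.6]), array([32.4, 32.6])) tri [ 471.9 -108.    18.5] 4.3
```

View pics/c2.png

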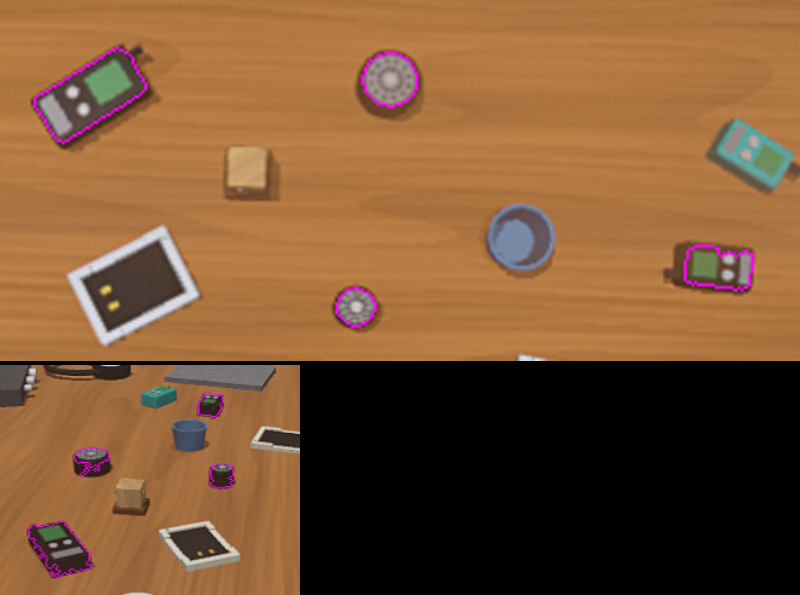

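The magenta outlines follow the top faces of the long pack and both grilles. For the short pack I read the corners by eye, giving a centre at pixel (501.7, 253.9). I'll move towards the long pack at (660, 137), with the tool's y axis at 33.5°.

```bash
R='x'; python3 -m handwheel '[[[0,0,-1.95],[2.45,-2.35,-0.65],1],[[0,0,-1.95],[2.45,-2.35,-0.65],1],[[0,0,-1.95],[2.45,-2.35,-0.65],1],[[0,0,-1.95],[2.45,-2.35,-0.65],1],[[0,0,-1.95],[2.45,-2.35,-0.65],1],[[0,0,-1.95],[2.45,-2.35,-0.65],1],[[0,0,-1.95],[2.45,-2.35,-0.65],1],[[0,0,-1.95],[2.45,-2.35,-0.65],1],[[0,0,-1.95],[2.45,-2.35,-0.65],1]]' 60
python3 -m handwheel '[[[0,0,-1.95],[2.45,-2.35,-0.65],1],[[0,0,-1.95],[2.45,-2.35,-0.65],1],[[0,0,-1.95],[2.45,-2.35,-0.65],1],[[0,0,-1.95],[2.45,-2.35,-0.65],1],[[0,0,-1.95],[2.45,-2.35,-0.65],1],[[0,0,-1.95],[2.45,-2.35,-0.65],1],[[0,0,-1.95],[2.45,-2.35,-0.65],1],[[0,0,-1.95],[2.45,-2.35,-0.65],1],[[0,0,-1.95],[2.45,-2.35,-0.65],1],[[0,0,0],[0,0,0],1],[[0,0,0],[0,0,0],1]]'
cat >> h.py <<'E'
def state(tx=None,ty=None,ang=None,tz=None):
    s=bot.sense(); p=s["tool_pos"]*1000; r=s["tool_rot"]; a=np.degrees(np.arctan2(r[1,1],r[0,1]))
    print("t",round(s["clock"],2),"pos",np.round(p,1),"yang",round(a,2),"tilt",np.round(r[:2,2],4),"grip",round(s["grip_width"],3),round(s["finger_force"],1),"F",np.round(s["wrist_force"],1),"q6",round(s["qpos"][5],2))
    if tx is not None: print("go cm",np.round((np.array([tx,ty,tz])-p)/10,2),"turn",round((ang-a+90)%180-90,2))
E
python3 - <<'E'
from h import *
print(plane("top",[(501.7,253.9)],.032)*1000)
state(660.5,136.7,33.5,60)
E
```

```text
clock: 1.0
tool_pos: [0.44, 0.3459, 0.1805]
tool_rot: [[-0.777, 0.629, 0.0], [0.629, 0.777, 0.0], [0.0, 0.0, -1.0]]
wrist_force: [-0.0, 0.1, -0.6]
grip_width: 1.004
finger_force: 0.0
clock: 1.92
tool_pos: [0.6604, 0.1341, 0.1214]
tool_rot: [[-0.55, 0.835, -0.001], [0.835, 0.55, -0.0], [0.0, -0.001, -1.0]]
wrist_force: [0.1, -0.4, -0.4]
grip_width: 1.0
finger_force: 0.0
[[ 515.04723515 -432.1304111 ]]
t 1.92 pos [660.4 134.1 121.4] yang 33.39 tilt [-0.0008 -0.0001] grip 1.0 0.0 F [ 0.1 -0.4 -0.4] q6 -0.48
go cm [ 0.01  0.26 -6.14] turn 0.11
```

```bash
python3 -m handwheel '[[[0,0,0],[0,0.26,-2.5],1],[[0,0,0],[0,0,-2.5],1],[[0,0,0],[0,0,-2.5],1],[[0,0,0],[0,0,-1.5],1],[[0,0,0],[0,0,-1],1],[[0,0,0],[0,0,-0.7],1],[[0,0,0],[0,0,0],1],[[0,0,0],[0,0,0],1]]'
python3 -m handwheel '[[[0,0,0],[0,0,0],0],[[0,0,0],[0,0,0],0],[[0,0,0],[0,0,0],0],[[0,0,0],[0,0,0],0],[[0,0,0],[0,0,0],0],[[0,0,0],[0,0,0],0],[[0,0,0],[0,0,0],0],[[0,0,0],[0,0,0],0],[[0,0,0],[0,0,0],0],[[0,0,0],[0,0,0],0]]' 60
python3 -m handwheel '[[[0,0,0],[0,0,1],0],[[0,0,0],[0,0,2],0],[[0,0,0],[0,0,3],0],[[0,0,0],[0,0,3],0],[[0,0,0],[0,0,2],0],[[0,0,0],[0,0,0],0],[[0,0,0],[0,0,0],0]]'
python3 - <<'E'
from h import *
im=bot.capture("top");si=bot.capture("side")
o=np.hstack([cv2.resize(im[100:280,180:360],(400,400)),cv2.resize(si[180:380,150:350],(400,400))]); cv2.imwrite("pics/c3.png",o[:,:,::-1])
state(361.3,-287.6,-100.9,120)
E
```

```text
clock: 2.58
tool_pos: [0.6597, 0.1388, 0.0158]
tool_rot: [[-0.553, 0.833, 0.0], [0.833, 0.553, 0.0], [-0.0, 0.0, -1.0]]
wrist_force: [-0.2, 0.2, 0.9]
grip_width: 1.002
finger_force: 0.0
clock: 3.42
tool_pos: [0.6606, 0.1385, 0.0166]
tool_rot: [[-0.552, 0.834, 0.002], [0.834, 0.552, 0.0], [-0.001, 0.002, -1.0]]
wrist_force: [-0.1, 0.2, 6.3]
grip_width: 0.593
finger_force: 64.2
clock: 4.0
tool_pos: [0.6603, 0.1384, 0.1268]
tool_rot: [[-0.552, 0.834, 0.003], [0.834, 0.552, 0.0], [-0.001, 0.002, -1.0]]
wrist_force: [-0.3, 0.6, -1.3]
grip_width: 0.591
finger_force: 63.5
t 4.1 pos [658.2 138.2 124. ] yang 33.54 tilt [-0.0026 -0.0003] grip 0.592 63.5 F [-0.4 -0.9 -2.7] q6 -0.48
go cm [-29.69 -42.58  -0.4 ] turn 45.56
```

View pics/c3.png

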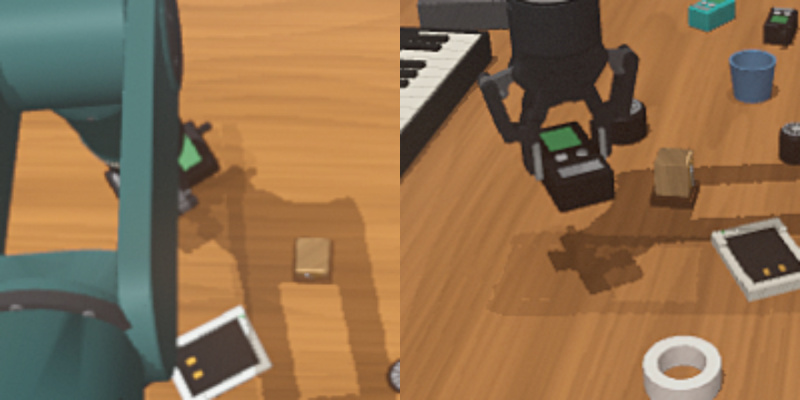

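The side view shows the long pack held level between the pads, around crop (570,165), and the metronome undisturbed at (675,180). Next I carry it to the long cradle.

```bash
python3 -m handwheel '[[[0,0,2.85],[-1.85,-2.66,0],0],[[0,0,2.85],[-1.85,-2.66,0],0],[[0,0,2.85],[-1.85,-2.66,0],0],[[0,0,2.85],[-1.85,-2.66,0],0],[[0,0,2.85],[-1.85,-2.66,0],0],[[0,0,2.85],[-1.85,-2.66,0],0],[[0,0,2.85],[-1.85,-2.66,0],0],[[0,0,2.85],[-1.85,-2.66,0],0]]' >/dev/null
python3 -m handwheel '[[[0,0,2.85],[-1.85,-2.66,0],0],[[0,0,2.85],[-1.85,-2.66,0],0],[[0,0,2.85],[-1.85,-2.66,0],0],[[0,0,2.85],[-1.85,-2.66,0],0],[[0,0,2.85],[-1.85,-2.66,0],0],[[0,0,2.85],[-1.85,-2.66,0],0],[[0,0,2.85],[-1.85,-2.66,0],0],[[0,0,2.85],[-1.85,-2.66,0],0],[[0,0,0],[0,0,0],0],[[0,0,0],[0,0,0],0],[[0,0,0],[0,0,0],0]]' >/dev/null
python3 - <<'E'
from h import *
state(361.3,-287.6,79.1,25)
im=bot.capture("top");si=bot.capture("side")
o=np.hstack([cv2.resize(im[240:400,360:520],(400,400)),cv2.resize(si[120:280,300:460],(400,400))]); cv2.imwrite("pics/c4.png",o[:,:,::-1])
E
```

```text
t 5.68 pos [ 362.7 -286.3  124.2] yang 79.04 tilt [-0.0018  0.0023] grip 0.595 63.6 F [-0.5  1.  -0.9] q6 -2.2
go cm [-0.14 -0.13 -9.92] turn 0.06
```

View pics/c4.png

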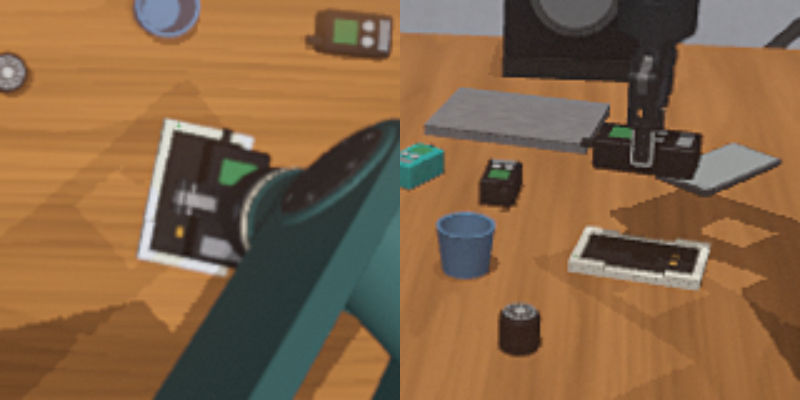

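The pack is held above the long cradle and parallel to it, so I lower it, release and lift.

```bash
python3 -m handwheel '[[[0,0,0],[-0.15,-0.1,-2.5],0],[[0,0,0],[0,0,-2.5],0],[[0,0,0],[0,0,-2.5],0],[[0,0,0],[0,0,-1.2],0],[[0,0,0],[0,0,-0.7],0],[[0,0,0],[0,0,-0.4],0],[[0,0,0],[0,0,0],0],[[0,0,0],[0,0,0],0]]'
python3 - <<'E'
from h import *
state()
E
python3 -m handwheel '[[[0,0,0],[0,0,0],0.7],[[0,0,0],[0,0,0],0.8],[[0,0,0],[0,0,0],0.9],[[0,0,0],[0,0,0],1],[[0,0,0],[0,0,0],1],[[0,0,0],[0,0,1.5],1],[[0,0,0],[0,0,3],1],[[0,0,0],[0,0,3],1],[[0,0,0],[0,0,2.5],1],[[0,0,0],[0,0,0],1]]'
python3 - <<'E'
from h import *
state(515.5,-433,-5.7,120)
si=bot.capture("side");cv2.imwrite("pics/c5.png",cv2.resize(si[150:290,300:460],(640,560))[:,:,::-1])
E
```

```text
clock: 6.45
tool_pos: [0.3626, -0.2882, 0.0277]
tool_rot: [[-0.982, 0.188, 0.0], [0.188, 0.982, -0.001], [-0.001, -0.001, -1.0]]
wrist_force: [-0.6, 0.3, -1.3]
grip_width: 0.592
finger_force: 63.5
t 6.45 pos [ 362.6 -288.2   27.7] yang 79.19 tilt [ 0.0005 -0.0006] grip 0.592 63.5 F [-0.6  0.3 -1.3] q6 -2.2
clock: 7.28
tool_pos: [0.3642, -0.2906, 0.1316]
tool_rot: [[-0.982, 0.188, 0.006], [0.188, 0.982, -0.006], [-0.007, -0.005, -1.0]]
wrist_force: [0.6, -1.0, 0.7]
grip_width: 0.996
finger_force: 0.0
t 7.28 pos [ 364.2 -290.6  131.6] yang 79.14 tilt [ 0.0056 -0.0061] grip 0.996 0.0 F [ 0.6 -1.   0.7] q6 -2.2
go cm [ 15.13 -14.24  -1.16] turn -84.84
```

View pics/c5.png

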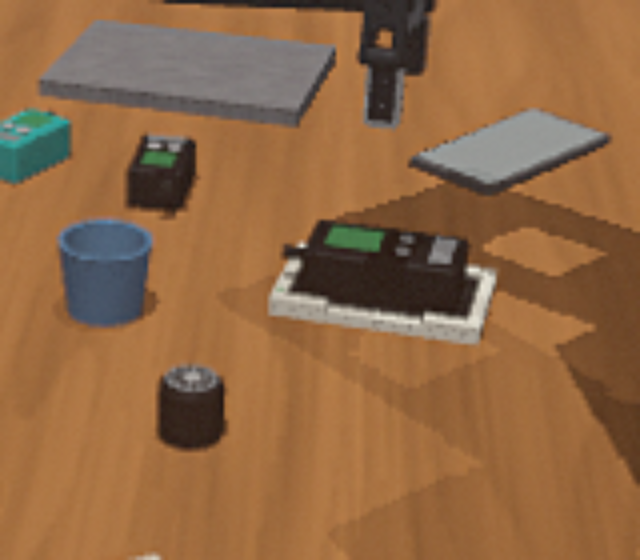

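The long pack sits flat inside its cradle at crop (385,265), released. Next is the short pack.

```bash
python3 -m handwheel '[[[0,0,-6.06],[1.08,-1.02,0],1],[[0,0,-6.06],[1.08,-1.02,0],1],[[0,0,-6.06],[1.08,-1.02,0],1],[[0,0,-6.06],[1.08,-1.02,0],1],[[0,0,-6.06],[1.08,-1.02,0],1],[[0,0,-6.06],[1.08,-1.02,0],1],[[0,0,-6.06],[1.08,-1.02,0],1]]' >/dev/null
python3 -m handwheel '[[[0,0,-6.06],[1.08,-1.02,0],1],[[0,0,-6.06],[1.08,-1.02,0],1],[[0,0,-6.06],[1.08,-1.02,0],1],[[0,0,-6.06],[1.08,-1.02,0],1],[[0,0,-6.06],[1.08,-1.02,0],1],[[0,0,-6.06],[1.08,-1.02,0],1],[[0,0,-6.06],[1.08,-1.02,0],1],[[0,0,0],[0,0,0],1],[[0,0,0],[0,0,0],1],[[0,0,0],[0,0,0],1]]' >/dev/null
python3 - <<'E'
from h import *
state(515.5,-433,-5.7,15)
im=bot.capture("top")
o=np.hstack([cv2.resize(im[250:390,370:510],(400,400),interpolation=cv2.INTER_CUBIC),cv2.resize(im[200:300,440:540],(400,400),interpolation=cv2.INTER_CUBIC)]); cv2.imwrite("pics/c6.png",o[:,:,::-1])
E
```

```text
t 8.75 pos [ 512.1 -429.9  125.9] yang -5.56 tilt [-0.0022  0.0022] grip 0.998 0.0 F [-0.2  0.5 -0.1] q6 -0.7
go cm [  0.34  -0.31 -11.09] turn -0.14
```

View pics/c6.png

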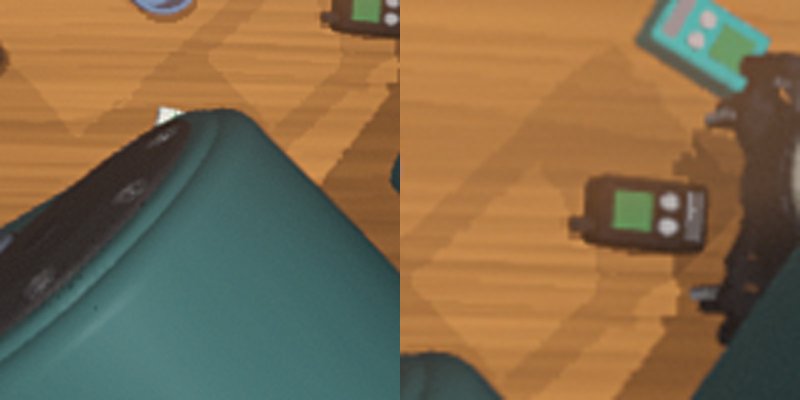

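The short pack is clear at crop (646,213), i.e. full-image pixel (501.5,253.5), which agrees with the estimate. The turquoise decoy stays clear of the fingers, so I descend and grasp.

```bash
python3 -m handwheel '[[[0,0,0],[0.34,-0.3,-2.5],1],[[0,0,0],[0,0,-2.5],1],[[0,0,0],[0,0,-2.5],1],[[0,0,0],[0,0,-1.7],1],[[0,0,0],[0,0,-1],1],[[0,0,0],[0,0,-0.7],1],[[0,0,0],[0,0,-0.15],1],[[0,0,0],[0,0,0],1],[[0,0,0],[0,0,0],1]]'
python3 -m handwheel '[[[0,0,0],[0,0,0],0],[[0,0,0],[0,0,0],0],[[0,0,0],[0,0,0],0],[[0,0,0],[0,0,0],0],[[0,0,0],[0,0,0],0],[[0,0,0],[0,0,0],0],[[0,0,0],[0,0,0],0],[[0,0,0],[0,0,0],0],[[0,0,0],[0,0,0],0],[[0,0,0],[0,0,0],0]]' 60
python3 -m handwheel '[[[0,0,0],[0,0,1],0],[[0,0,0],[0,0,2],0],[[0,0,0],[0,0,3],0],[[0,0,0],[0,0,3],0],[[0,0,0],[0,0,2],0],[[0,0,0],[0,0,0],0],[[0,0,0],[0,0,0],0],[[0,0,0],[0,0,0],0]]' >/dev/null
python3 - <<'E'
from h import *
state(488.6,94.7,28.9,120)
E
```

```text
clock: 9.55
tool_pos: [0.5172, -0.4346, 0.0179]
tool_rot: [[0.099, 0.995, 0.001], [0.995, -0.099, -0.001], [-0.001, 0.001, -1.0]]
wrist_force: [0.6, -0.8, 0.2]
grip_width: 0.999
finger_force: 0.0
clock: 10.38
tool_pos: [0.5172, -0.4345, 0.0176]
tool_rot: [[0.099, 0.995, 0.001], [0.995, -0.099, -0.001], [-0.001, 0.001, -1.0]]
wrist_force: [-0.8, -0.4, 5.9]
grip_width: 0.452
finger_force: 61.7
t 11.05 pos [ 515.9 -433.3  126. ] yang -5.7 tilt [-0.0013  0.0012] grip 0.452 61.0 F [ 0.8  1.1 -1.6] q6 -0.7
go cm [-2.73 52.8  -0.6 ] turn 34.6
```

```bash
python3 -m handwheel '[[[0,0,1.73],[-0.14,2.64,0],0],[[0,0,1.73],[-0.14,2.64,0],0],[[0,0,1.73],[-0.14,2.64,0],0],[[0,0,1.73],[-0.14,2.64,0],0],[[0,0,1.73],[-0.14,2.64,0],0],[[0,0,1.73],[-0.14,2.64,0],0],[[0,0,1.73],[-0.14,2.64,0],0],[[0,0,1.73],[-0.14,2.64,0],0],[[0,0,1.73],[-0.14,2.64,0],0],[[0,0,1.73],[-0.14,2.64,0],0]]' >/dev/null
python3 -m handwheel '[[[0,0,1.73],[-0.14,2.64,0],0],[[0,0,1.73],[-0.14,2.64,0],0],[[0,0,1.73],[-0.14,2.64,0],0],[[0,0,1.73],[-0.14,2.64,0],0],[[0,0,1.73],[-0.14,2.64,0],0],[[0,0,1.73],[-0.14,2.64,0],0],[[0,0,1.73],[-0.14,2.64,0],0],[[0,0,1.73],[-0.14,2.64,0],0],[[0,0,1.73],[-0.14,2.64,0],0],[[0,0,1.73],[-0.14,2.64,0],0],[[0,0,0],[0,0,0],0],[[0,0,0],[0,0,0],0]]' >/dev/null
python3 - <<'E'
from h import *
state(488.6,94.7,28.9,26.5)
im=bot.capture("top");si=bot.capture("side")
o=np.hstack([cv2.resize(im[250:390,370:510],(400,400),interpolation=cv2.INTER_CUBIC),cv2.resize(si[220:360,270:410],(400,400))]); cv2.imwrite("pics/c7.png",o[:,:,::-1])
c=blob(im,(438,319),"white",45,0); print(rect(plane("top",c,.011)))
E
```

```text
t 12.88 pos [487.   95.  125.4] yang 29.05 tilt [-0.0034 -0.0003] grip 0.456 60.9 F [ 0.3 -1.2 -1.1] q6 -0.45
go cm [ 0.16 -0.03 -9.89] turn -0.15
(array([ 361.4, -287.2]), array([ 87.2, 133.8]), np.float32(-11.0))
```

View pics/c7.png

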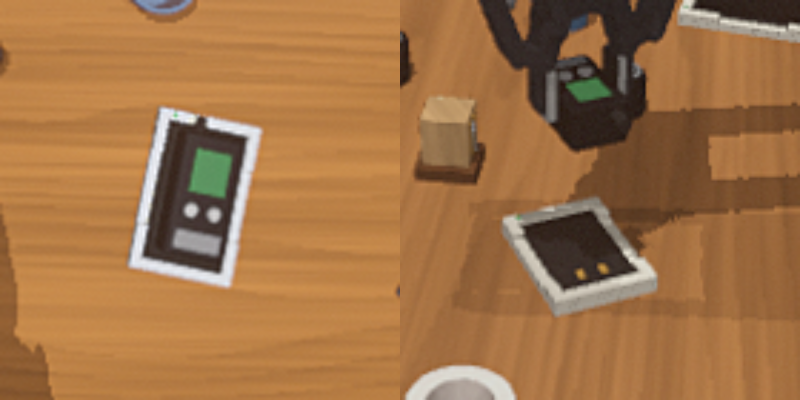

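The long pack's top face is centred at crop (207,196). Its offset from the cradle centre is about the 4 px of parallax expected for its height, so it is seated centrally. The short pack hangs level above the short cradle, so I lower it.

```bash
python3 -m handwheel '[[[0,0,0],[0.15,0,-2.5],0],[[0,0,0],[0,0,-2.5],0],[[0,0,0],[0,0,-2.5],0],[[0,0,0],[0,0,-1.2],0],[[0,0,0],[0,0,-0.7],0],[[0,0,0],[0,0,-0.5],0],[[0,0,0],[0,0,0],0],[[0,0,0],[0,0,0],0]]'
python3 -m handwheel '[[[0,0,0],[0,0,0],0.5],[[0,0,0],[0,0,0],0.6],[[0,0,0],[0,0,0],0.7],[[0,0,0],[0,0,0],0.8],[[0,0,0],[0,0,0],0.8],[[0,0,0],[0,0,1.5],0.8],[[0,0,0],[0,0,3],0.8],[[0,0,0],[0,0,3],1],[[0,0,0],[0,0,2.5],1],[[0,0,0],[0,0,0],1]]'
python3 - <<'E'
from h import *
print(plane("top",[(442.5,318.6)],.040)*1000)
state(680,-134,29,120)
E
```

```text
clock: 13.65
tool_pos: [0.4906, 0.0936, 0.0281]
tool_rot: [[-0.483, 0.876, 0.0], [0.876, 0.483, -0.0], [-0.0, 0.0, -1.0]]
wrist_force: [-0.1, 0.6, 0.3]
grip_width: 0.45
finger_force: 61.0
clock: 14.48
tool_pos: [0.4934, 0.0943, 0.1324]
tool_rot: [[-0.483, 0.875, 0.008], [0.875, 0.483, 0.0], [-0.004, 0.007, -1.0]]
wrist_force: [0.3, 0.6, 0.0]
grip_width: 0.997
finger_force: 0.0
[[ 363.33549759 -291.2412699 ]]
t 14.48 pos [493.4  94.3 132.4] yang 28.91 tilt [0.0083 0.0004] grip 0.997 0.0 F [0.3 0.6 0. ] q6 -0.45
go cm [ 18.66 -22.83  -1.24] turn 0.09
```

```bash
python3 -m handwheel '[[[0,0,0],[1.87,-2.28,0],1],[[0,0,0],[1.87,-2.28,0],1],[[0,0,0],[1.87,-2.28,0],1],[[0,0,0],[1.87,-2.28,0],1],[[0,0,0],[1.87,-2.28,0],1],[[0,0,0],[1.87,-2.28,0],1],[[0,0,0],[1.87,-2.28,0],1],[[0,0,0],[1.87,-2.28,0],1],[[0,0,0],[1.87,-2.28,0],1],[[0,0,0],[1.87,-2.28,0],1],[[0,0,0],[0,0,0],1],[[0,0,0],[0,0,0],1]]' >/dev/null
python3 - <<'E'
from h import *
state(680,-134,29,18)
im=bot.capture("top");si=bot.capture("side")
o=np.hstack([cv2.resize(im[190:330,200:340],(400,400),interpolation=cv2.INTER_CUBIC),cv2.resize(si[180:340,210:370],(400,400))]); cv2.imwrite("pics/c8.png",o[:,:,::-1])
E
```

```text
t 15.48 pos [ 677.6 -135.4  126.9] yang 28.8 tilt [-0.0003  0.    ] grip 1.001 0.0 F [-0.8  0.4 -0.7] q6 -0.8
go cm [  0.24   0.14 -10.89] turn 0.2
```

View pics/c8.png

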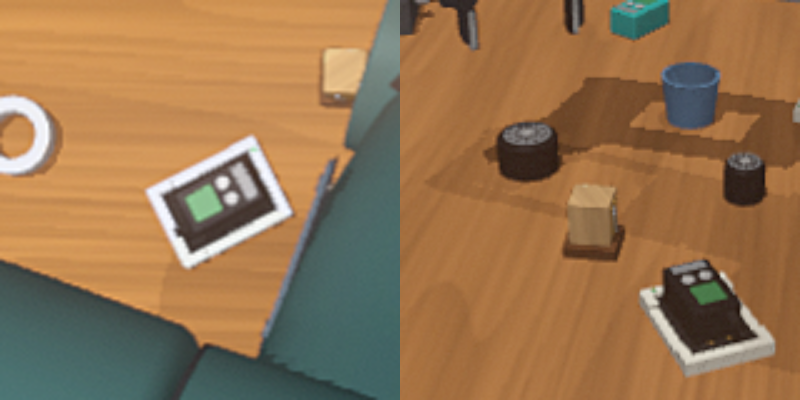

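The short pack lies in its cradle, with its top face at crop (218,201) and the cradle centre at (220,202). The metronome and tape are unmoved. Next I grasp the big puck.

```bash
python3 -m handwheel '[[[0,0,0],[0.24,0.14,-2.5],1],[[0,0,0],[0,0,-2.5],1],[[0,0,0],[0,0,-2.5],1],[[0,0,0],[0,0,-1.7],1],[[0,0,0],[0,0,-1],1],[[0,0,0],[0,0,-0.5],1],[[0,0,0],[0,0,0],1],[[0,0,0],[0,0,0],1],[[0,0,0],[0,0,0],1]]'
python3 -m handwheel '[[[0,0,0],[0,0,0],0],[[0,0,0],[0,0,0],0],[[0,0,0],[0,0,0],0],[[0,0,0],[0,0,0],0],[[0,0,0],[0,0,0],0],[[0,0,0],[0,0,0],0],[[0,0,0],[0,0,0],0],[[0,0,0],[0,0,0],0],[[0,0,0],[0,0,0],0],[[0,0,0],[0,0,0],0]]' 60
python3 -m handwheel '[[[0,0,0],[0,0,1],0],[[0,0,0],[0,0,2],0],[[0,0,0],[0,0,3],0],[[0,0,0],[0,0,3],0],[[0,0,0],[0,0,2],0],[[0,0,0],[0,0,0],0],[[0,0,0],[0,0,0],0],[[0,0,0],[0,0,0],0]]' >/dev/null
python3 - <<'E'
from h import *
print(plane("top",[(276.3,260.4)],.04)*1000)
state(515.5,422.4,29,120)
E
```

```text
clock: 16.33
tool_pos: [0.6805, -0.1327, 0.0222]
tool_rot: [[-0.483, 0.875, 0.002], [0.875, 0.483, -0.001], [-0.002, 0.002, -1.0]]
wrist_force: [-0.9, 0.0, 0.6]
grip_width: 1.0
finger_force: 0.0
clock: 17.17
tool_pos: [0.6802, -0.133, 0.0224]
tool_rot: [[-0.483, 0.875, 0.002], [0.875, 0.483, -0.001], [-0.001, 0.001, -1.0]]
wrist_force: [-2.0, -1.1, 7.1]
grip_width: 0.655
finger_force: 63.1
[[487.06163527  91.39952376]]
t 17.83 pos [ 678.5 -132.3  129.8] yang 28.9 tilt [-0.0019  0.0005] grip 0.649 64.5 F [-0.3  0.6 -3. ] q6 -0.8
go cm [-16.3   55.47  -0.98] turn 0.1
```

```bash
python3 -m handwheel '[[[0,0,0],[-0.82,2.77,0],0],[[0,0,0],[-0.82,2.77,0],0],[[0,0,0],[-0.82,2.77,0],0],[[0,0,0],[-0.82,2.77,0],0],[[0,0,0],[-0.82,2.77,0],0],[[0,0,0],[-0.82,2.77,0],0],[[0,0,0],[-0.82,2.77,0],0],[[0,0,0],[-0.82,2.77,0],0],[[0,0,0],[-0.82,2.77,0],0],[[0,0,0],[-0.82,2.77,0],0]]' >/dev/null
python3 -m handwheel '[[[0,0,0],[-0.82,2.77,0],0],[[0,0,0],[-0.82,2.77,0],0],[[0,0,0],[-0.82,2.77,0],0],[[0,0,0],[-0.82,2.77,0],0],[[0,0,0],[-0.82,2.77,0],0],[[0,0,0],[-0.82,2.77,0],0],[[0,0,0],[-0.82,2.77,0],0],[[0,0,0],[-0.82,2.77,0],0],[[0,0,0],[-0.82,2.77,0],0],[[0,0,0],[-0.82,2.77,0],0],[[0,0,0],[0,0,0],0],[[0,0,0],[0,0,0],0]]' >/dev/null
python3 - <<'E'
from h import *
state(515.5,422.4,29,31)
E
```

```text
t 19.67 pos [513.6 422.  128.5] yang 29.06 tilt [-0.0032 -0.0021] grip 0.651 64.5 F [ 0.5 -0.3 -2. ] q6 0.08
go cm [ 0.19  0.04 -9.75] turn -0.06
```

```bash
python3 -m handwheel '[[[0,0,0],[0.15,0,-2.5],0],[[0,0,0],[0,0,-2.5],0],[[0,0,0],[0,0,-2.2],0],[[0,0,0],[0,0,-1.2],0],[[0,0,0],[0,0,-0.7],0],[[0,0,0],[0,0,-0.5],0],[[0,0,0],[0,0,0],0],[[0,0,0],[0,0,0],0],[[0,0,0],[0,0,0],0]]'
python3 -m handwheel '[[[0,0,0],[0,0,0],0.7],[[0,0,0],[0,0,0],0.8],[[0,0,0],[0,0,0],0.9],[[0,0,0],[0,0,0],1],[[0,0,0],[0,0,0],1],[[0,0,0],[0,0,1.5],1],[[0,0,0],[0,0,3],1],[[0,0,0],[0,0,3],1],[[0,0,0],[0,0,2.5],1],[[0,0,0],[0,0,0],1],[[0,0,0],[0,0,0],1]]'
python3 - <<'E'
from h import *
state(473.3,-106.8,29,120)
E
```

```text
clock: 20.42
tool_pos: [0.5179, 0.4218, 0.036]
tool_rot: [[-0.483, 0.875, 0.002], [0.875, 0.483, 0.001], [0.0, 0.002, -1.0]]
wrist_force: [0.6, 0.4, -1.9]
grip_width: 0.651
finger_force: 64.4
clock: 21.33
tool_pos: [0.5182, 0.4222, 0.1369]
tool_rot: [[-0.483, 0.875, 0.003], [0.875, 0.483, 0.002], [0.0, 0.004, -1.0]]
wrist_force: [-0.1, -0.7, -0.9]
grip_width: 1.004
finger_force: 0.0
t 21.33 pos [518.2 422.2 136.9] yang 28.9 tilt [0.0034 0.0023] grip 1.004 0.0 F [-0.1 -0.7 -0.9] q6 0.08
go cm [ -4.49 -52.9   -1.69] turn 0.1
```

```bash
python3 -m handwheel '[[[0,0,0],[-0.25,-2.94,0],1],[[0,0,0],[-0.25,-2.94,0],1],[[0,0,0],[-0.25,-2.94,0],1],[[0,0,0],[-0.25,-2.94,0],1],[[0,0,0],[-0.25,-2.94,0],1],[[0,0,0],[-0.25,-2.94,0],1],[[0,0,0],[-0.25,-2.94,0],1],[[0,0,0],[-0.25,-2.94,0],1],[[0,0,0],[-0.25,-2.94,0],1]]' >/dev/null
python3 -m handwheel '[[[0,0,0],[-0.25,-2.94,0],1],[[0,0,0],[-0.25,-2.94,0],1],[[0,0,0],[-0.25,-2.94,0],1],[[0,0,0],[-0.25,-2.94,0],1],[[0,0,0],[-0.25,-2.94,0],1],[[0,0,0],[-0.25,-2.94,0],1],[[0,0,0],[-0.25,-2.94,0],1],[[0,0,0],[-0.25,-2.94,0],1],[[0,0,0],[-0.25,-2.94,0],1],[[0,0,0],[0,0,0],1],[[0,0,0],[0,0,0],1]]' >/dev/null
python3 - <<'E'
from h import *
state(473.3,-106.8,29,18)
im=bot.capture("top");si=bot.capture("side")
o=np.hstack([cv2.resize(im[190:330,90:230],(400,400),interpolation=cv2.INTER_CUBIC),cv2.resize(si[330:480,240:400],(400,375))[:375].copy() if 0 else cv2.resize(si[330:480,240:390],(400,400))]); cv2.imwrite("pics/c9.png",o[:,:,::-1])
E
```

```text
t 23.0 pos [ 471.  -108.8  133.7] yang 28.72 tilt [-0.0021  0.0008] grip 1.001 0.0 F [-0.2  0.2  0.2] q6 -0.87
go cm [  0.23   0.2  -11.57] turn 0.28
```

View pics/c9.png

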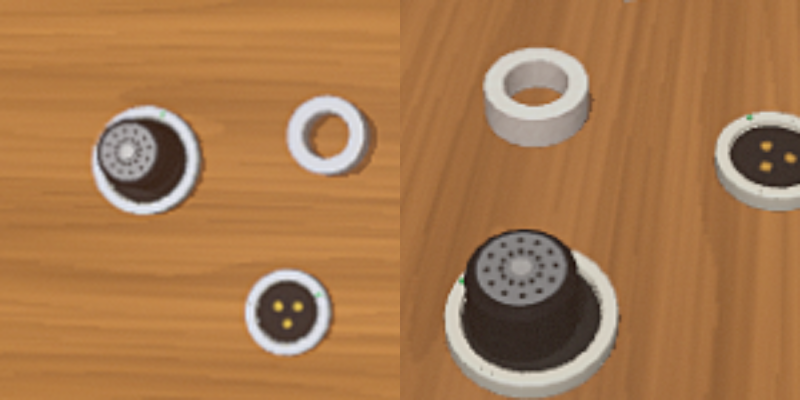

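The big puck stands in its cradle, with its grille at top pixel (134.5,242.9) and at side pixel (285,430). The tape and the small cradle are as before. I'll check the numbers and grasp the small puck.

```bash
python3 - <<'E'
from h import *
print(plane("top",[(134.5,242.9)],.044)*1000, tri((134.5,242.9),(240+521*.375,330+267*.375)))
E
python3 -m handwheel '[[[0,0,0],[0.23,0.2,-2.5],1],[[0,0,0],[0,0,-2.5],1],[[0,0,0],[0,0,-2.5],1],[[0,0,0],[0,0,-2.3],1],[[0,0,0],[0,0,-1],1],[[0,0,0],[0,0,-0.7],1],[[0,0,0],[0,0,-0.2],1],[[0,0,0],[0,0,0],1],[[0,0,0],[0,0,0],1]]'
python3 -m handwheel '[[[0,0,0],[0,0,0],0],[[0,0,0],[0,0,0],0],[[0,0,0],[0,0,0],0],[[0,0,0],[0,0,0],0],[[0,0,0],[0,0,0],0],[[0,0,0],[0,0,0],0],[[0,0,0],[0,0,0],0],[[0,0,0],[0,0,0],0],[[0,0,0],[0,0,0],0],[[0,0,0],[0,0,0],0],[[0,0,0],[0,0,0],0]]' 50
python3 -m handwheel '[[[0,0,0],[0,0,1],0],[[0,0,0],[0,0,2],0],[[0,0,0],[0,0,3],0],[[0,0,0],[0,0,3],0],[[0,0,0],[0,0,2],0],[[0,0,0],[0,0,0],0],[[0,0,0],[0,0,0],0],[[0,0,0],[0,0,0],0]]' >/dev/null
python3 - <<'E'
from h import *
state(393.2,295.4,29,120)
E
```

```text
[[518.92662562 422.37783351]] (array([0.42047646, 0.42126312, 0.09531632]), np.float64(0.19331351918745796))
clock: 23.85
tool_pos: [0.475, -0.1058, 0.0185]
tool_rot: [[-0.484, 0.875, 0.001], [0.875, 0.484, -0.001], [-0.001, 0.001, -1.0]]
wrist_force: [-1.0, -0.1, -0.2]
grip_width: 1.0
finger_force: 0.0
clock: 24.77
tool_pos: [0.4746, -0.106, 0.0185]
tool_rot: [[-0.483, 0.876, 0.001], [0.876, 0.483, -0.0], [-0.001, 0.0, -1.0]]
wrist_force: [-0.5, 0.6, 6.8]
grip_width: 0.423
finger_force: 49.6
t 25.43 pos [ 473.7 -105.6  127.5] yang 28.9 tilt [-0.0007  0.0002] grip 0.426 50.3 F [ 0.9 -0.6 -1.3] q6 -0.87
go cm [-8.05 40.1  -0.75] turn 0.1
```

```bash
python3 -m handwheel '[[[0,0,0],[-0.57,2.86,0],0],[[0,0,0],[-0.57,2.86,0],0],[[0,0,0],[-0.57,2.86,0],0],[[0,0,0],[-0.57,2.86,0],0],[[0,0,0],[-0.57,2.86,0],0],[[0,0,0],[-0.57,2.86,0],0],[[0,0,0],[-0.57,2.86,0],0]]' >/dev/null
python3 -m handwheel '[[[0,0,0],[-0.57,2.86,0],0],[[0,0,0],[-0.57,2.86,0],0],[[0,0,0],[-0.57,2.86,0],0],[[0,0,0],[-0.57,2.86,0],0],[[0,0,0],[-0.57,2.86,0],0],[[0,0,0],[-0.57,2.86,0],0],[[0,0,0],[-0.57,2.86,0],0],[[0,0,0],[0,0,0],0],[[0,0,0],[0,0,0],0]]' >/dev/null
python3 - <<'E'
from h import *
print(tri((134.5,242.9),(240+121*.375,330+267*.375)))
state(393.2,295.4,29,28)
E
```

```text
(array([0.51720974, 0.42154078, 0.0455081 ]), np.float64(0.0032042727050073496))
t 26.77 pos [393.1 295.1 126.2] yang 29.07 tilt [-0.0028 -0.0016] grip 0.43 50.3 F [-0.1 -0.3  0.2] q6 -0.0
go cm [ 0.01  0.03 -9.82] turn -0.07
```

```bash
python3 -m handwheel '[[[0,0,0],[0,0,-2.5],0],[[0,0,0],[0,0,-2.5],0],[[0,0,0],[0,0,-2.5],0],[[0,0,0],[0,0,-1.3],0],[[0,0,0],[0,0,-0.7],0],[[0,0,0],[0,0,-0.4],0],[[0,0,0],[0,0,0],0],[[0,0,0],[0,0,0],0],[[0,0,0],[0,0,0],0]]'
python3 - <<'E'
from h import *
state(393.2,295.4,29,28)
E
```

```text
clock: 27.52
tool_pos: [0.3952, 0.2947, 0.0295]
tool_rot: [[-0.483, 0.876, 0.001], [0.876, 0.483, 0.001], [-0.0, 0.001, -1.0]]
wrist_force: [0.4, -1.1, -0.0]
grip_width: 0.426
finger_force: 50.4
t 27.52 pos [395.2 294.7  29.5] yang 28.88 tilt [0.0012 0.0006] grip 0.426 50.4 F [ 0.4 -1.1 -0. ] q6 -0.0
go cm [-0.2   0.07 -0.15] turn 0.12
```

```bash
python3 -m handwheel '[[[0,0,0],[-0.2,0,-0.2],0],[[0,0,0],[0,0,0],0],[[0,0,0],[0,0,0],0.5],[[0,0,0],[0,0,0],0.6],[[0,0,0],[0,0,0],0.7],[[0,0,0],[0,0,0],0.8],[[0,0,0],[0,0,0],0.8],[[0,0,0],[0,0,1.5],0.8],[[0,0,0],[0,0,3],0.8],[[0,0,0],[0,0,3],1],[[0,0,0],[0,0,3],1],[[0,0,0],[0,0,0],1]]'
python3 -m handwheel '[[[0,0,0],[-1,3,1],1],[[0,0,0],[-1,3,1],1],[[0,0,0],[-1,3,1],1],[[0,0,0],[-1,3,1],1],[[0,0,0],[-1,3,1],1],[[0,0,0],[-1,3,1],1],[[0,0,0],[-1,3,1],1],[[0,0,0],[-1,3,1],1],[[0,0,0],[0,0,0],1],[[0,0,0],[0,0,0],1],[[0,0,0],[0,0,0],1]]'
python3 - <<'E'
from h import *
im=bot.capture("top");si=bot.capture("side")
def r(a,w,h): return cv2.resize(a,(w,h),interpolation=cv2.INTER_CUBIC)
o=np.vstack([r(im[160:360,100:500],800,400),np.hstack([r(si[190:290,210:430],400,182),r(si[300:480,200:420],400,182)])]); cv2.imwrite("pics/c10.png",o[:,:,::-1]); state()
for n,xy,w in(("tape",(204,237),22),):
    print(n,rect(plane("top",blob(im,xy,"white",w),.022)))
E
```

```text
clock: 28.52
tool_pos: [0.3957, 0.2964, 0.1367]
tool_rot: [[-0.483, 0.875, 0.008], [0.875, 0.483, 0.004], [0.0, 0.009, -1.0]]
wrist_force: [0.3, -0.1, 0.1]
grip_width: 1.001
finger_force: 0.0
clock: 29.43
tool_pos: [0.3121, 0.5337, 0.2107]
tool_rot: [[-0.484, 0.875, -0.001], [0.875, 0.484, -0.002], [-0.001, -0.002, -1.0]]
wrist_force: [-0.3, -0.7, -0.3]
grip_width: 1.002
finger_force: 0.0
t 29.53 pos [312.5 533.  210.8] yang 28.85 tilt [-0.0012 -0.0021] grip 1.003 0.0 F [ 0.4  1.2 -0.4] q6 0.43
tape (array([538.7, 266.7]), array([59.4, 61.7]), np.float32(2.6))
```

View pics/c10.png

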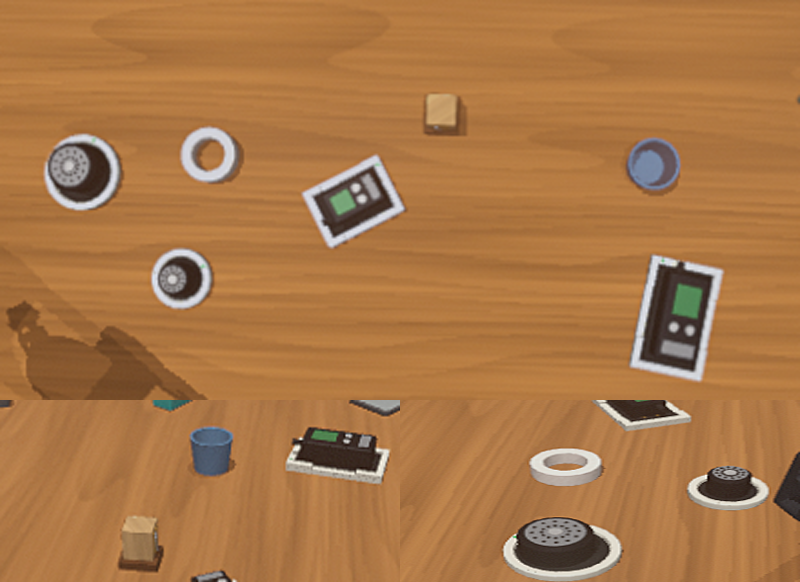

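All four units are in their cradles. The small grille is at top pixel (186.5,299.5), and the tape and metronome are unmoved. One last numeric check.

```bash
python3 - <<'E'
from h import *
im=bot.capture("top"); hsv=cv2.cvtColor(im,cv2.COLOR_RGB2HSV)
print("small",plane("top",[(186.5,299.5)],.044)*1000,tri((186.5,299.5),(380.9,371)),"want 393.2,295.4")
print("metr",plane("top",[(100+441/2,160+112/2)],.04))
# pack top faces: dark+display region inside recess, direction from display to grey plate
for n,ctr in(("long",(438,319)),("short",(277,260))):
    H,S,V=[hsv[:,:,i].astype(int) for i in range(3)]
    m=((H>40)&(H<85)&(S>60)&(V>70)).astype(np.uint8); k=np.zeros_like(m); k[ctr[1]-30:ctr[1]+30,ctr[0]-25:ctr[0]+25]=1
    c=max(cv2.findContours(m*k,cv2.RETR_EXTERNAL,cv2.CHAIN_APPROX_NONE)[0],key=cv2.contourArea).reshape(-1,2)
    g=cv2.minAreaRect(c); print(n,"display",g,rect(plane("top",c,.04)))
E
```

```text
small [[392.33434677 293.7120777 ]] (array([0.39158582, 0.29334814, 0.04527913]), np.float64(0.0016025053227918828)) want 393.2,295.4
metr [[ 0.59202567 -0.00720851]]
long display ((443.173095703125, 310.1346130371094), (13.335896492004395, 15.885407447814941), 11.309932708740234) (array([ 382.7, -292.6]), array([30.7, 36.1]), np.float32(-11.0))
short display ((270.8000183105469, 260.60003662109375), (9.838698387145996, 9.838698387145996), 63.43495178222656) (array([486.3, 104. ]), array([22.5, 22.6]), np.float32(28.5))
```

```bash
python3 -c "
from workcell import bot
print(bot.sign_off())"
```

```text
the job is handed in; nothing more can be done
None
```

All four units are seated flat and released in their matching cradles, each measured within about 4 mm of its cradle's centre, with the tape and metronome unmoved; the job was handed in at about 30 s, and no verdict was returned.

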